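# Set out the bottles and hold the block heater's lid at its mark

### The arm

A 7-joint arm with a two-finger parallel gripper is mounted at the origin on a cart in front of the work surface, level with it; the furniture and walls round the work are solid. World frame = base frame: x ahead of the robot, y to its left, z up, the work surface at z = 0. Lengths are in mm, angles in rad, forces in N, time in s.
With the tool pointing down it reaches from about 400 to 850 mm from the base axis. Payload 10.4 kg.
Tool frame: the origin (TCP) lies between the finger pads; the fingertips stand 11 mm ahead of it and the grasp point (between the pads) lies 8 mm behind it (robot.finger_overhang is the distance from the TCP to the fingertips, in mm); z points along the fingers, y is the line along which they close (so a half turn about z gives the same grasp; the last joint's range is limited). The gripper opens to 87 mm and grips with 3 to 60 N. Pads are 19 mm wide; open, the fingers measure 117 mm over their backs; the gripper's body (75 mm by 190 mm) begins 51 mm behind the grasp point.
Start: joints at [1.32, 0.332, -0.065, 1.46, 0.022, 1.35, -0.088], TCP at [141.167, -608.87, 233.576] pointing down, gripper open.
Joint ranges: [-2.6, 2.6], [-0.5, 2.12], [-1.47, 1.34], [0.16, 2.42], [-1.27, 4.41], [0.06, 2.06], [-2.6, 2.6]. Speed limits (rad/s): [2.22, 2.22, 2.79, 2.79, 3.14, 3.14, 3.14].

### API

Orientations are given as a rotation vector (axis times angle).
In Python, from station import robot gives the robot as it stands.
- The arm moves only by the shell command python3 -m creep 'ROWS' [OPENING] [FORCE]. ROWS is JSON, a list of rows, each a list of 6 numbers: the shift along the tool's x, y, z in m, then the turn, a rotation vector about the tool's x, y, z in units of 6 degrees (1.0 is 6 degrees). A call has 1 to 12 rows; each row shifts and turns the commanded pose from where the row before left it, along the tool's axes as they then stand; what a row does not reach is not made up. A row lasts 1/10 s, in which the tool goes at most 50 mm and 8.59 degrees, less where a joint would pass 70% of its speed; a pose out of reach is approached as far as the arm can. A call with a gripper value outside its range is refused whole. OPENING is the closure in counts, from 0 (fully open) to 255 (shut), set as the call begins (- or left out, the last holds). The fingers move at their own pace and stop on an object; FORCE is the grip in N (left out, the last holds). Time passes only in rows, so rows that do not move let the fingers close. It gives the time, the measured TCP pose, the force, the opening and the grip force at its end, in the units of the state.
- robot.get_state(): the state, without advancing time (a new reading comes with each control period).
- robot.read_camera(name): name is "scene" or "side" or "wrist"; returns the picture (400x640x3 uint8, red, green, blue); there is no depth.
- robot.camera_model(name): a dict with "mtx" (3x3 intrinsics, pixels), "R" (3x3) and "t" (3): a world point X has camera coordinates R X + t. Camera axes: x right, y down, z forward; pixel columns grow to the right and rows downward; lengths in mm; the calibration is good to about 2 mm. A picture is of the moment at which its call begins: read the wrist's pose just before it. camera_model takes no time and is no camera call; for the wrist camera it gives the pose at the moment of the call.
- robot.job_done(): hands the job in; it is judged then, once.
Trained networks look in the newest picture that a camera, given by its name, has taken for a name from the list of things; names that differ only in an ending like _2 or _b are one class to them, and where a whole thing is asked for, a point or a joint stands for the part that bears it (a point fixed in the world has none). Each returns a list of dicts, best first, with "score" (0 to 1); they miss things now and then, are a little off and sometimes report something else, mostly with a low value. They report only what shows in the picture. A call takes as long as a camera call.
- robot.regions_of(camera, thing): "pixels" (400x640 bool, what is visible of it).
- robot.pinpoint(camera, thing): "at" ([x, y, z] in mm, in the coordinates of the camera as it stood for that picture, good to about 4 mm: a listed point, or the origin of a listed thing).
The state is a dict: "time": time; "joints": joint angles; "dq": joint speeds; "joint_torque": joint torques, N m; "tcp_pos": TCP position; "tcp_rot": TCP orientation; "wrist_force": force on the tool from outside, world axes, zero at the start; "wrist_torque": the same for the moment, N m; "width": finger opening in mm; "grasp_force": force on a finger pad.
Only numpy, scipy, OpenCV 4.12 (cv2) and the standard library are available. Lean on these libraries where they do the work, as an engineer would, in place of code of your own. Each camera call takes 0.05 s, during which the arm holds its last target. There are 200 camera calls.

### The job

Get the block heater ready for loading: stand the amber bottle and the small dropper bottle upright, fully down, each in the aluminium block whose round recess fits it, while the heater's lid stays shut. Then lift the sprung lid by its bar handle until the lid's pointer lines up with the steel marker clip on the side scale, and keep holding it still there: the program finishes while the gripper holds the lid. Leave the marker clip and the other things on the bench where they are.

Things in the scene. Friction and masses are not known exactly. Their poses are not given: they have to be found in the camera images.
- heater: Dry-block heater, fixed to the bench: white housing 200 mm deep (its x) x 220 mm wide (its y), grey lid on top, lid's upper face 109 mm above the bench when shut. Origin: centre of the underside; -x is its front (faces the robot), +z up. A vertical arc-shaped white scale with ticks stands on its left side (y = +127 mm), 142 to 178 mm from the hinge line, up to 265 mm above the bench.
- lid: The heater's lid, a grey plate 206 x 222 x 12 mm hinged along the heater's rear top edge. Origin: on the hinge line, mid width; shut, its axes are the heater's, -x runs from hinge to front edge. A spring pulls it shut: 5 N up at the handle starts it, about 7 to 8 N along its arc (10 to 16 N if straight up) holds it half open; let go, it falls shut. It swings 0 to 1.2 rad about the heater's y.
- lid_pivot (a point): Point on the lid's hinge line at mid width, fixed to the heater, 100 mm behind its middle and 103 mm above the bench. Axes as the heater's.
- lid_handle (a point): Middle of the lid's handle: a round steel bar 12 mm thick, parallel to the heater's y, 108 mm clear between its two posts, near the lid's front edge; its centre is 40 mm above the lid's upper face (149 mm above the bench when shut). In the lid's frame it lies at x = -185 mm, z = +46 mm. The bar may turn in the fingers as the lid swings. Axes as the lid's.
- lid_pointer (a point): Tip of the dark pointer arm on the lid's left side, turning with the lid, 132 mm from the hinge line and 136 mm left of mid width. Its x axis lies along the arm (parallel to the lid).
- marker_tip (a point): Inner end of the dark steel marker clip (52 mm long, 16 mm wide, with a round thumb screw) clamped on the arc scale, 137 mm from the hinge line and 136 mm left of mid width. Its x axis lies along the clip; the lid is at the mark when the pointer's arm lies in one line with the clip. The clip stays where it is set, unless pushed hard; its setting differs each time.
- wide_floor (a point): Centre of the floor of the wide recess, 54 mm in diameter and 20 mm deep, floor 8 mm above the bench, in the middle of an aluminium block 80 x 80 x 28 mm fixed to the bench. z up.
- narrow_floor (a point): Centre of the floor of the narrow recess, 31 mm in diameter and 20 mm deep, floor 8 mm above the bench, in the middle of a second aluminium block 80 x 80 x 28 mm fixed to the bench. z up.
- amber: Loose brown bottle with a black cap, 48 mm in diameter, 95 mm high, about 0.16 kg, standing on the bench; straight body up to about 65 mm. Origin: centre of its underside, z up along it. Fits only the wide recess.
- dropper: Loose small white dropper bottle with an orange nozzle cap, 26 mm in diameter, 83 mm high, about 22 g, standing on the bench; straight body up to 54 mm. Origin: centre of its underside, z up along it. Belongs in the narrow recess.
- timer: Bystander: small white timer, 68 x 62 x 18 mm, lying loose. Origin: centre of its underside.
- tape: Bystander: roll of tape lying flat and loose, 85 mm in diameter, 19 mm high. Origin: centre of its underside.
- petri: Bystander: loose closed petri dish, about 90 mm in diameter, 16 mm high. Origin: centre of its underside.
- marker (a joint): Angle (rad) at which the marker clip is set: the lid angle wanted. 0 = where the pointer stands with the lid shut, grows upward; 0.4 to 0.8 at the start.

How it is judged (in metres and radians):
On the way, in this order (a step that is already met when the one before it is completed fails the run):
1. both bottles stand fully down in the recesses that fit them, let go, with the lid shut (horizontal distance between amber and wide_floor below 0.006 m and z of amber in the frame of wide_floor below 0.004 m and angle between each of amber, dropper's own z axis and vertical below 0.12 rad and contact force between each of amber, dropper and the fingers below 0.1 N and horizontal distance between dropper and narrow_floor below 0.006 m and z of dropper in the frame of narrow_floor below 0.004 m and angle between lid's own z axis and vertical below 0.05 rad), for 0.2 s.
2. the lid is held by the gripper with its pointer in line with the marker (angle between the x axis of lid_pointer and the x axis of marker_tip, either way round below 0.08 rad and contact force between lid and the fingers above 2 N), for 0.5 s.
At the end, for the whole second after the job is handed in: The gripper still holds the lid (over 2 N), still, pointer within 0.08 rad of the marker clip, propped by nothing else; amber bottle in the wide and dropper in the narrow recess, upright within 0.12 rad, within 4 mm of the floor and 6 mm of the centre, untouched by the fingers (all of step 2 and horizontal distance between amber and wide_floor below 0.006 m and z of amber in the frame of wide_floor below 0.004 m and angle between each of amber, dropper's own z axis and vertical below 0.12 rad and contact force between each of amber, dropper and the fingers below 0.1 N and horizontal distance between dropper and narrow_floor below 0.006 m and z of dropper in the frame of narrow_floor below 0.004 m and contact force between lid and amber below 0.2 N and contact force between lid and dropper below 0.2 N and contact force between lid and timer below 0.2 N and contact force between lid and tape below 0.2 N and contact force between lid and petri below 0.2 N and angular speed of lid below 0.05 rad/s); the arm keeps its last pose, push and grip.
It fails at once if the marker clip is shifted by more than 8 mm (distance of marker_tip from where it was at the start of the episode above 0.008 m).
It fails at once if a bystander (timer, tape roll, petri dish) is moved by more than 30 mm (distance of any of timer, tape, petri from where it was at the start of the episode above 0.03 m).
It also fails if it takes over 69 s, if anything falls off the work surface, if the arm or the gripper's body presses on something with over 40 N, if the wrist force passes 120 N, or if a joint passes its speed limit or range.

## Working session

There is one attempt and no reset: what is moved stays moved. The work goes in short steps, Python scripts to look and compute and a shell command to move; the robot and the scene stay as the last step left them, time stands still between calls to the robot, and variables do not carry over. Pictures are saved under pics/ and viewed, at most 10 in all, crops included, and the job is handed in when it is done.

```bash
mkdir -p pics; ls; cat > h.py <<'E'
import numpy as np, cv2
from scipy.spatial.transform import Rotation as R
from station import robot
def world(cam,thing,n=1,m=None):
    m=m or robot.camera_model(cam)
    return [(round(d['score'],2),np.round(np.array(m['R']).T@(np.array(d['at'])-np.array(m['t'])),1).tolist()) for d in robot.pinpoint(cam,thing)[:n]]
def pic(cam,name):
    im=robot.read_camera(cam); cv2.imwrite('pics/'+name,im[:,:,::-1]); return im
E
python3 - <<'E'
from h import *
for c in ['scene','side']:
    pic(c,c+'0.png')
    for t in ['heater','lid_handle','lid_pointer','marker_tip','wide_floor','narrow_floor','amber','dropper','timer','tape','petri']:
        print(c,t,world(c,t))
s=robot.get_state();print(s['time'],s['tcp_pos'],s['tcp_rot'],R.from_rotvec(s['tcp_rot']).as_matrix().round(3).tolist())
E
```

```text
pics
scene heater [(0.64, [608.1, 155.0, -2.0])]
scene lid_handle [(0.59, [526.2, 127.8, 152.6])]
scene lid_pointer [(0.64, [531.4, 276.2, 103.6])]
scene marker_tip [(0.57, [343.9, -154.5, -3.4])]
scene wide_floor [(0.86, [563.0, -232.4, 9.2])]
scene narrow_floor [(0.7, [594.3, -402.9, 7.7])]
scene amber [(0.79, [435.0, -309.6, 1.3])]
scene dropper [(0.73, [701.9, 190.1, 104.9])]
scene timer [(0.83, [376.6, 244.5, -0.6])]
scene tape [(0.75, [342.8, -153.2, -3.5])]
scene petri [(0.71, [351.7, 378.4, -2.3])]
side heater [(0.71, [603.9, 159.8, -1.1])]
side lid_handle [(0.79, [522.8, 129.9, 148.3])]
side lid_pointer [(0.55, [533.4, 271.4, 102.6])]
side marker_tip [(0.64, [541.5, 274.7, 159.8])]
side wide_floor [(0.47, [561.6, -226.2, 11.2])]
side narrow_floor [(0.56, [594.7, -402.1, 7.7])]
side amber [(0.74, [430.5, -303.2, 0.3])]
side dropper [(0.7, [444.6, -19.4, 1.6])]
side timer [(0.88, [373.6, 244.2, -1.5])]
side tape [(0.6, [341.2, -153.3, -0.9])]
side petri []
1.2 [ 141.14194564 -608.87772598  233.56464576] [ 3.12115062e+00  3.57077969e-01 -1.89323343e-05] [[0.974, 0.226, -0.0], [0.226, -0.974, -0.0], [-0.0, 0.0, -1.0]]
```

View pics/scene0.png

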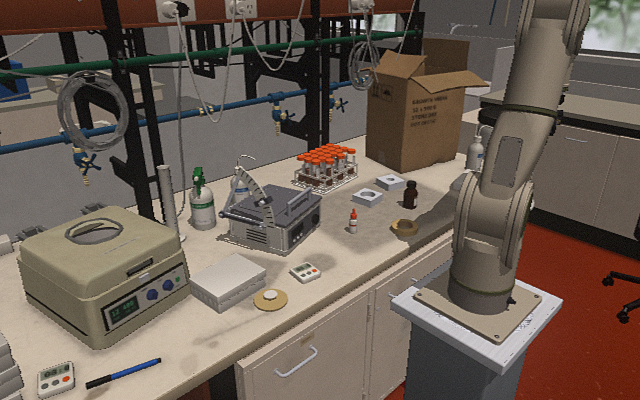

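View pics/side0.png

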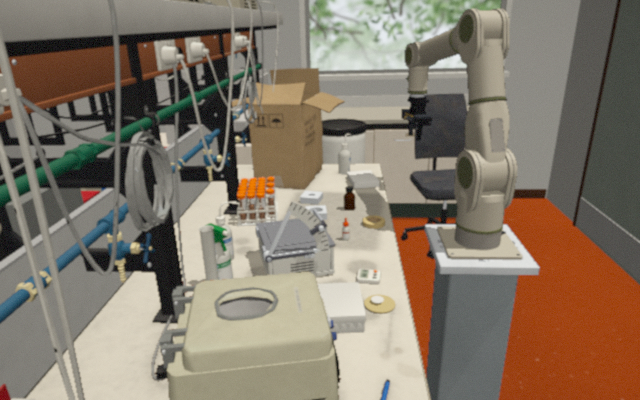

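The scene picture shows the amber bottle at (410,195), dropper at (353,220), the blocks at (368,197) and (390,182), the heater at (275,215), and the tape at (405,228). The side view agrees. The scene dropper detection (702,190) and scene marker tip (on the tape) are false, so I'll use the side values for those two. Now I'll move over the amber bottle.

```bash
python3 -m creep '[[0.03,-0.02,0,0,0,0],[0.035,-0.023,0,0,0,0],[0.035,-0.023,0,0,0,0],[0.035,-0.023,0,0,0,0],[0.035,-0.023,0,0,0,0],[0.035,-0.023,0,0,0,0],[0.035,-0.023,0,0,0,0],[0.03,-0.02,0,0,0,0],[0.015,-0.01,0,0,0,0],[0,0,0,0,0,0]]' 0 20
python3 - <<'E'
from h import *
s=robot.get_state()
m=robot.camera_model('wrist')
pic('wrist','w1.png')
for t in ['amber','wide_floor','narrow_floor']: print(t,world('wrist',t,1,m))
print(s['tcp_pos'],R.from_rotvec(s['tcp_rot']).as_matrix().round(3).tolist(),(-np.array(m['R']).T@m['t']).round(), np.array(m['R']).round(2).tolist())
E
```

```text
time: 2.2
tcp_pos: [378.6, -358.9, 233.8]
tcp_rot: [-3.12, -0.365, -0.002]
wrist_force: [-0.6, -0.7, -0.5]
width: 87.2
grasp_force: 0.0
amber [(0.96, [431.7, -305.5, 2.7])]
wide_floor []
narrow_floor []
[ 378.5819413  -358.90254667  233.83921508] [[0.973, 0.231, 0.001], [0.231, -0.973, 0.0], [0.001, 0.0, -1.0]] [ 452. -342.  386.] [[0.23, -0.97, 0.0], [-0.94, -0.22, 0.27], [-0.27, -0.06, -0.96]]
```

View pics/w1.png

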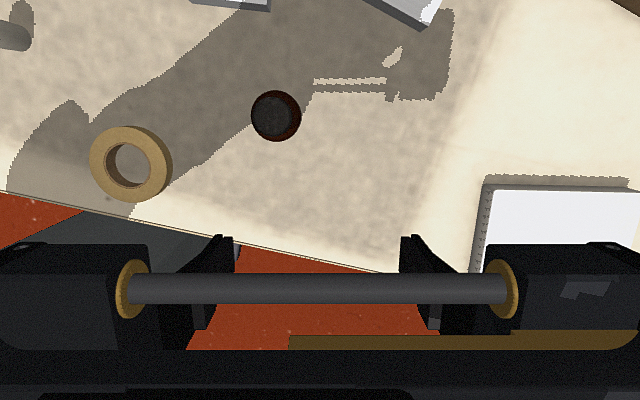

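The wrist picture shows the amber cap at (275,116), the tape at (130,163), and the block edges at the top. All three views put the amber bottle near (432,-306). I'll go over it and look again lower down.

```bash
python3 -m creep '[[0.02,-0.013,0.02,0,0,0],[0.025,-0.015,0.035,0,0,0],[0.019,-0.012,0.035,0,0,0],[0,0,0,0,0,0],[0,0,0,0,0,0]]'
cat >> h.py <<'E'
def uv(m,P):
    c=np.array(m['R'])@np.array(P,float)+m['t']; p=np.array(m['mtx'])@c; return p[:2]/p[2]
def ray(m,u,z):
    d=np.array(m['R']).T@np.linalg.solve(np.array(m['mtx']),[u[0],u[1],1.]); o=-np.array(m['R']).T@m['t']
    return (o+d*(z-o[2])/d[2]).round(1)
def to_tool(v,s=None):
    s=s or robot.get_state(); return (R.from_rotvec(s['tcp_rot']).inv().apply(v)).round(1)
def fit(cam,thing,rad,h,guess,m=None):
    """fit x,y (base z=0) of upright cylinder so its silhouette mask matches; rad,h: list of (radius,z0,z1)"""
    from scipy.optimize import minimize
    m=m or robot.camera_model(cam); r=robot.regions_of(cam,thing)
    if not r: return None
    mask=r[0]['pixels']; a=np.linspace(0,2*np.pi,40)
    def sil(p):
        im=np.zeros(mask.shape,np.uint8)
        for rd,z0,z1 in h:
            q=[uv(m,[p[0]+rd*np.cos(t),p[1]+rd*np.sin(t),rad+z]) for z in (z0,z1) for t in a]
            cv2.fillConvexPoly(im,cv2.convexHull((np.array(q)*16).astype(np.int32)),1,shift=4)
        return im>0
    def cost(p):
        s=sil(p); return 1-(s&mask).sum()/max(1,(s|mask).sum())
    o=minimize(cost,guess,method='Nelder-Mead',options=dict(initial_simplex=np.array(guess)+[[0,0],[6,0],[0,6]],xatol=.2,fatol=1e-4))
    return o.x.round(1),round(o.fun,3),r[0]['score']
E
python3 - <<'E'
from h import *
s=robot.get_state(); m=robot.camera_model('wrist')
pic('wrist','w2.png')
print(world('wrist','amber',1,m), s['tcp_pos'])
print(fit('wrist','amber',0,[(24,0,65),(17,65,95)],[432.,-306.],m))
print(to_tool(np.array([432,-306,42])-s['tcp_pos']))
for t in ['wide_floor','narrow_floor']: print(t,world('wrist',t,1,m))
E
```

```text
time: 2.9
tcp_pos: [428.8, -308.7, 143.2]
tcp_rot: [-3.121, -0.356, 0.002]
wrist_force: [0.1, 0.2, -0.4]
width: 87.3
grasp_force: 0.0
[(0.8, [434.5, -302.9, 3.4])] [ 428.82295521 -308.66818442  143.19525101]
(array([ 434.3, -306.5]), np.float64(0.091), 0.87)
[  3.6  -2.1 101.2]
wide_floor [(0.83, [561.8, -233.2, 10.0])]
narrow_floor [(0.83, [595.0, -396.5, 10.5])]
```

View pics/w2.png

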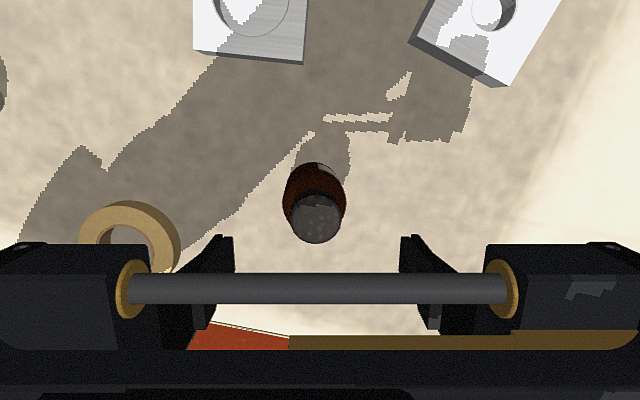

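The bottle, cap at (318,215), is centred between the fingers, and both block recesses show at the top, (250,5) and (493,10). Descend and grasp.

```bash
python3 -m creep '[[0.002,-0.001,0.025,0,0,0],[0.002,-0.001,0.03,0,0,0],[0.002,0,0.03,0,0,0],[0,0,0.016,0,0,0],[0,0,0,0,0,0]]' 0 20
python3 -m creep '[[0,0,0,0,0,0],[0,0,0,0,0,0],[0,0,0,0,0,0],[0,0,0,0,0,0],[0,0,0,0,0,0],[0,0,0,0,0,0],[0,0,0,0,0,0]]' 255 20
```

```text
time: 3.65
tcp_pos: [433.7, -304.4, 40.9]
tcp_rot: [-3.119, -0.356, 0.004]
wrist_force: [-0.8, -0.7, 0.7]
width: 86.9
grasp_force: 0.0
time: 4.35
tcp_pos: [435.1, -304.7, 42.8]
tcp_rot: [3.121, 0.357, 0.0]
wrist_force: [-1.8, -1.1, 3.5]
width: 46.4
grasp_force: 19.9
```

```bash
python3 -m creep '[[0,0,-0.03,0,0,0],[0,0,-0.035,0,0,0],[0.02,-0.012,-0.02,0,0,0],[0.025,-0.015,0,0,0,0],[0.02,-0.012,0,0,0,0],[0,0,0,0,0,0],[0,0,0,0,0,0]]'
python3 - <<'E'
from h import *
s=robot.get_state(); m=robot.camera_model('wrist')
im=pic('wrist','w3.png')
for t in ['wide_floor','narrow_floor','amber']: print(t,world('wrist',t,1,m))
print(s['tcp_pos'],s['width'])
P=np.array(s['tcp_pos'])
print('amber fit',fit('wrist','amber',P[2]-42,[(24,0,65),(17,65,95)],[P[0],P[1]],m), 'ctr uv',uv(m,[562,-230,28]),uv(m,[562,-230,8]))
E
```

```text
time: 5.05
tcp_pos: [489.4, -251.7, 127.1]
tcp_rot: [-3.121, -0.359, 0.001]
wrist_force: [-0.2, -1.5, -2.0]
width: 46.1
grasp_force: 19.9
wide_floor [(0.59, [559.9, -234.3, 11.9])]
narrow_floor [(0.68, [594.1, -394.5, 10.2])]
amber [(0.82, [486.5, -252.3, 86.5])]
[ 489.36356267 -251.70900269  127.13542129] 46.108942577188145
amber fit (array([ 496.2, -251.9]), np.float64(0.463), 0.97) ctr uv [309.29615915 103.51722473] [309.81216378 103.56735089]
```

View pics/w3.png

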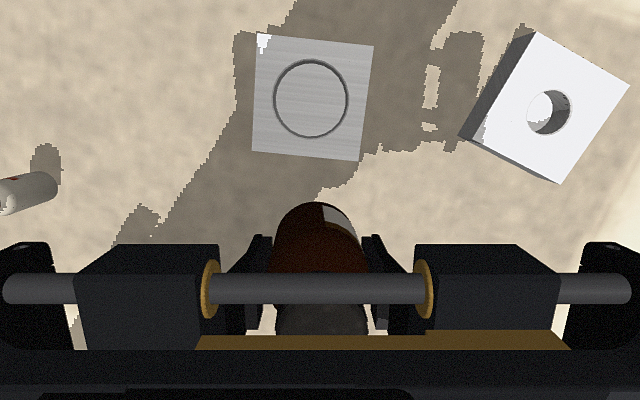

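The recess rim is centred near (310.5,98.5) for the wide block and (548.5,112) for the narrow one. The bottle's front bottom edge is at row 203, and the dropper is at (20,195). I'll convert these.

```bash
python3 - <<'E'
from h import *
s=robot.get_state(); m=robot.camera_model('wrist'); P=np.array(s['tcp_pos']); Rt=R.from_rotvec(s['tcp_rot']).as_matrix()
print('wide',ray(m,(310.5,98.5),28),'narrow',ray(m,(548.5,112),28))
g=cv2.cvtColor(cv2.imread('pics/w3.png'),cv2.COLOR_BGR2GRAY)
c=cv2.HoughCircles(cv2.medianBlur(g,3)[40:160,230:390],cv2.HOUGH_GRADIENT_ALT,1.2,30,param1=150,param2=.7,minRadius=30,maxRadius=48);print(c if c is None else c+[230,40,0])
for dx in (-6,-3,0,3,6): print(dx,[uv(m,P+Rt@[dx+24*np.cos(a),24*np.sin(a),42]).round(1).tolist() for a in (0,.6,-.6)])
k=robot.regions_of('wrist','amber')[0]['pixels']; print([(c,int(np.argmax(k[:,c]))) for c in (290,300,310,320,330,340)])
w=ray(m,(310.5,98.5),28); print('move',to_tool(w-P))
E
```

```text
wide [ 565.2 -231.4   28. ] narrow [ 594.8 -401.7   28. ]
[[[310.40000153 100.          37.34877396]]]
-6 [[315.7, 203.0], [338.0, 209.6], [293.3, 209.6]]
-3 [[315.7, 198.2], [338.1, 204.8], [293.2, 204.9]]
0 [[315.7, 193.3], [338.2, 200.1], [293.1, 200.1]]
3 [[315.7, 188.5], [338.3, 195.3], [293.0, 195.3]]
6 [[315.6, 183.6], [338.4, 190.4], [292.9, 190.4]]
[(290, 210), (300, 205), (310, 202), (320, 203), (330, 205), (340, 210)]
move [79.2 -3.7 99.4]
```

```bash
python3 -m creep '[[0.02,-0.001,0,0,0,0],[0.025,-0.001,0.01,0,0,0],[0.022,-0.001,0.02,0,0,0],[0.015,-0.001,0.018,0,0,0],[0,0,0,0,0,0],[0,0,0,0,0,0]]'
python3 - <<'E'
from h import *
s=robot.get_state(); m=robot.camera_model('wrist'); P=np.array(s['tcp_pos']); Rt=R.from_rotvec(s['tcp_rot']).as_matrix()
im=pic('wrist','w4.png')
a=im[100:340,200:440]; cv2.imwrite('pics/w4c.png',cv2.resize(a[:,:,::-1],None,fx=2.4,fy=2.4))
print(P,s['wrist_force'])
for dx in (-6,-3,0): print('bottle',dx,uv(m,P+Rt@[dx+24,0,42]).round(1))
for dx in (-3,0,3): print('rim',dx,[uv(m,np.array([564.5,-231.4,28])+Rt@[dx+27*np.cos(t),27*np.sin(t),0]).round(1).tolist() for t in (0,.8,-.8)])
E
```

```text
time: 5.95
tcp_pos: [568.0, -229.8, 79.4]
tcp_rot: [-3.121, -0.357, 0.002]
wrist_force: [-0.2, -0.9, -1.5]
width: 46.2
grasp_force: 19.9
[ 567.99768851 -229.79169705   79.4230361 ] [-0.24850552 -0.93476844 -1.45803192]
bottle -6 [315.6 202.9]
bottle -3 [315.6 198.1]
bottle 0 [315.6 193.3]
rim -3 [[316.9, 195.2], [347.4, 207.6], [286.4, 207.7]]
rim 0 [[316.9, 190.6], [347.5, 203.1], [286.3, 203.1]]
rim 3 [[316.9, 185.9], [347.6, 198.5], [286.2, 198.6]]
```

View pics/w4c.png

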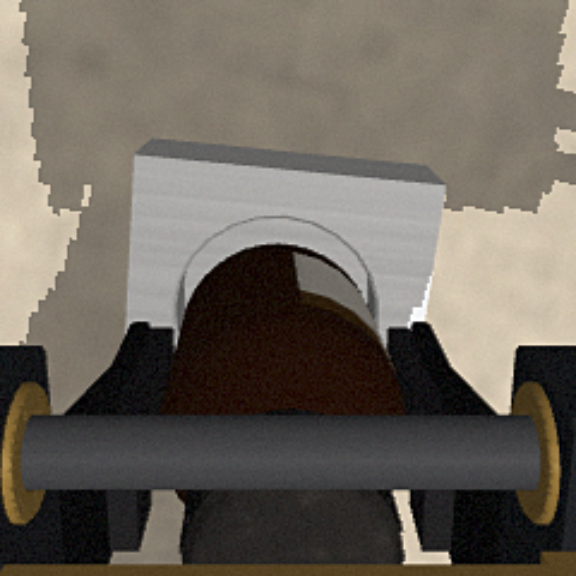

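The rim's front is at crop (277,215), and the bottle's front base edge is at (280,244). The bottle is nearly centred sideways and needs about 1.5 mm more forward. Lowering slowly.

```bash
python3 -m creep '[[0.0015,0,0.004,0,0,0],[0,0,0.005,0,0,0],[0,0,0.005,0,0,0],[0,0,0.004,0,0,0],[0,0,0,0,0,0]]' - 10
```

```text
time: 6.5
tcp_pos: [569.4, -229.2, 60.8]
tcp_rot: [-3.121, -0.357, 0.002]
wrist_force: [-0.2, 1.1, -1.5]
width: 46.4
grasp_force: 9.9
```

It's entering freely.

```bash
python3 -m creep '[[0,0,0.004,0,0,0],[0,0,0.004,0,0,0],[0,0,0.002,0,0,0],[0,0,0,0,0,0]]'
```

```text
time: 6.9
tcp_pos: [569.8, -229.2, 51.2]
tcp_rot: [-3.121, -0.357, 0.001]
wrist_force: [0.1, 1.0, -0.7]
width: 46.3
grasp_force: 9.9
```

```bash
python3 -m creep '[[0,0,0,0,0,0],[0,0,0,0,0,0],[0,0,0,0,0,0],[0,0,-0.02,0,0,0],[0,0,-0.04,0,0,0],[0,0,-0.045,0,0,0],[-0.005,-0.02,-0.02,0,0,0],[-0.012,-0.04,0,0,0,0],[-0.015,-0.045,0,0,0,0],[-0.015,-0.045,0,0,0,0],[-0.015,-0.045,0,0,0,0],[-0.01,-0.03,0,0,0,0]]' 0 20
python3 -m creep '[[0,-0.006,0,0,0,0],[0,0,0,0,0,0],[0,0,0,0,0,0]]'
python3 - <<'E'
from h import *
s=robot.get_state(); m=robot.camera_model('wrist'); P=np.array(s['tcp_pos'])
pic('wrist','w5.png')
for t in ['dropper','amber']: print(t,world('wrist',t,1,m))
print('fit',fit('wrist','dropper',0,[(13,0,54),(6,54,83)],[444.6,-19.4],m))
robot.read_camera('side'); print('amber side',world('side','amber'),P)
E
```

```text
time: 8.1
tcp_pos: [447.5, -23.7, 176.8]
tcp_rot: [3.12, 0.36, 0.001]
wrist_force: [0.3, 0.3, 0.3]
width: 87.2
grasp_force: 0.0
time: 8.4
tcp_pos: [448.2, -21.4, 176.7]
tcp_rot: [3.121, 0.355, 0.001]
wrist_force: [0.1, -0.4, 0.3]
width: 86.6
grasp_force: 0.0
dropper [(0.76, [446.6, -27.1, -0.3])]
amber [(0.9, [568.4, -226.2, 9.9])]
fit (array([445.8, -23.7]), np.float64(0.11), 0.9)
amber side [(0.69, [567.6, -229.8, 9.6])] [448.23717092 -21.44161657 176.73424512]
```

View pics/w5.png

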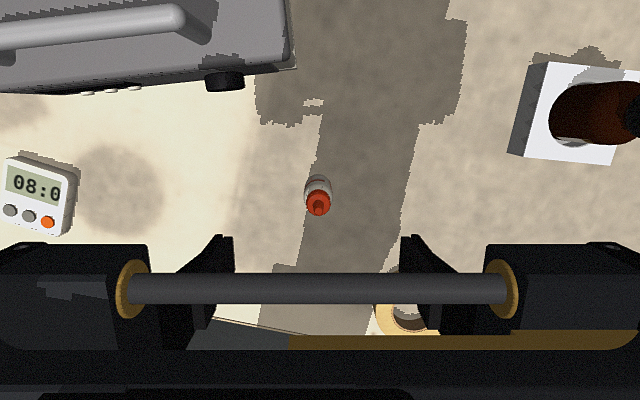

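Amber stands in the wide recess at right (590,110), and the dropper cap is at (318,202) between the fingers. Descend and grasp.

```bash
python3 -m creep '[[-0.001,0.001,0.025,0,0,0],[-0.001,0.001,0.04,0,0,0],[-0.001,0,0.04,0,0,0],[0,0,0.025,0,0,0],[0,0,0.01,0,0,0],[0,0,0,0,0,0],[0,0,0,0,0,0]]' 0 8
python3 -m creep '[[0,0,0,0,0,0],[0,0,0,0,0,0],[0,0,0,0,0,0],[0,0,0,0,0,0],[0,0,0,0,0,0],[0,0,0,0,0,0],[0,0,0,0,0,0],[0,0,0,0,0,0],[0,0,0,0,0,0]]' 255 8
```

```text
time: 9.4
tcp_pos: [446.1, -23.1, 37.6]
tcp_rot: [3.121, 0.357, 0.002]
wrist_force: [1.6, -0.3, 0.6]
width: 87.0
grasp_force: 0.0
time: 10.3
tcp_pos: [445.2, -23.1, 36.5]
tcp_rot: [3.121, 0.357, -0.0]
wrist_force: [-0.2, -0.5, -0.6]
width: 25.6
grasp_force: 8.0
```

```bash
python3 -m creep '[[0,0,-0.03,0,0,0],[0,0,-0.04,0,0,0],[0,0.02,-0.03,0,0,0],[-0.002,0.04,0,0,0,0],[-0.002,0.045,0,0,0,0],[-0.002,0.048,0,0,0,0],[-0.002,0.048,0,0,0,0],[-0.002,0.048,0,0,0,0],[-0.002,0.048,0,0,0,0],[-0.002,0.045,0,0,0,0],[-0.001,0.035,0,0,0,0],[0,0.02,0.01,0,0,0]]'
python3 -m creep '[[0,0.006,0,0,0,0],[0,0,0,0,0,0],[0,0,0,0,0,0]]'
python3 - <<'E'
from h import *
s=robot.get_state(); m=robot.camera_model('wrist'); P=np.array(s['tcp_pos']); Rt=R.from_rotvec(s['tcp_rot']).as_matrix()
pic('wrist','w6.png')
for t in ['narrow_floor','dropper']: print(t,world('wrist',t,1,m))
print(P,s['width'],Rt.round(3).tolist(),'move',to_tool(np.array([594.8,-401.7,36])-P))
for dx in (-3,0,3): print('b',dx,uv(m,P+Rt@[dx+13,0,36.5]).round(1))
print('rim',uv(m,[594.8,-401.7,28]))
E
```

```text
time: 11.5
tcp_pos: [520.0, -417.3, 127.1]
tcp_rot: [3.12, 0.352, 0.001]
wrist_force: [0.3, 0.8, -0.8]
width: 25.6
grasp_force: 8.0
time: 11.8
tcp_pos: [522.1, -417.5, 126.9]
tcp_rot: [-3.12, -0.359, -0.001]
wrist_force: [0.6, 0.3, 0.0]
width: 25.5
grasp_force: 8.0
narrow_floor [(0.81, [595.0, -397.1, 7.8])]
dropper [(0.73, [522.8, -421.8, 91.5])]
[ 522.11378521 -417.54572902  126.91793402] 25.505901684337825 [[0.974, 0.227, 0.0], [0.227, -0.974, 0.001], [0.0, -0.0, -1.0]] move [74.3  1.1 91. ]
b -3 [315.7 218.5]
b 0 [315.7 213.7]
b 3 [315.6 208.8]
rim [317.27688408 105.55984289]
```

View pics/w6.png

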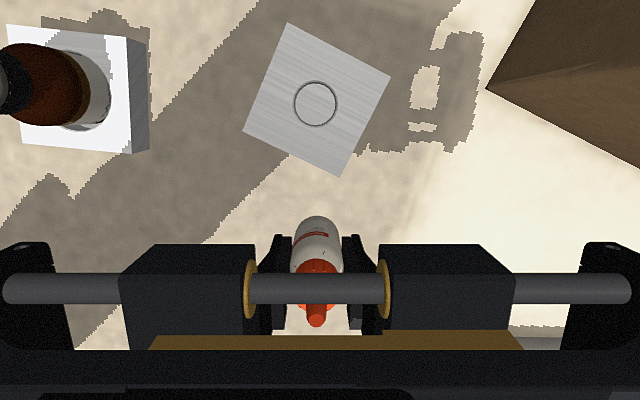

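The recess rim is centred at (315.5,103.5), and the dropper's base front edge is at row 216. The cardboard box corner at (487,88) leaves about 40 mm for the gripper body. I'll advance above the recess.

```bash
python3 -m creep '[[0.02,0,0,0,0,0],[0.025,0,0.01,0,0,0],[0.02,0,0.02,0,0,0],[0.0115,0,0.02,0,0,0],[0,0,0.002,0,0,0],[0,0,0,0,0,0],[0,0,0,0,0,0]]'
python3 - <<'E'
from h import *
s=robot.get_state(); m=robot.camera_model('wrist'); P=np.array(s['tcp_pos']); Rt=R.from_rotvec(s['tcp_rot']).as_matrix()
im=pic('wrist','w7.png')
a=im[100:340,200:440]; cv2.imwrite('pics/w7c.png',cv2.resize(a[:,:,::-1],None,fx=2.4,fy=2.4))
print(P,s['wrist_force'])
f=lambda p:((p-[200,100])*2.4).round(1).tolist()
for dx in (-3,0): print('bottle',dx,f(uv(m,P+Rt@[dx+13,0,36.5])))
for dx in (-3,0,3): print('rim',dx,[f(uv(m,np.array([P[0],P[1],28])+Rt@[dx+15.5*np.cos(t),15.5*np.sin(t),0])) for t in (0,1.57,-1.57)])
E
```

```text
time: 12.65
tcp_pos: [595.9, -402.6, 76.1]
tcp_rot: [3.12, 0.356, 0.001]
wrist_force: [-0.1, -0.1, -0.3]
width: 25.5
grasp_force: 8.0
[ 595.91811883 -402.60887689   76.14550301] [-0.05629705 -0.07737872 -0.25134921]
bottle -3 [277.5, 284.2]
bottle 0 [277.5, 272.7]
rim -3 [[277.3, 260.7], [335.6, 316.3], [219.0, 316.3]]
rim 0 [[277.3, 249.6], [335.9, 305.7], [218.8, 305.7]]
rim 3 [[277.2, 238.5], [336.1, 295.0], [218.5, 295.0]]
```

View pics/w7c.png

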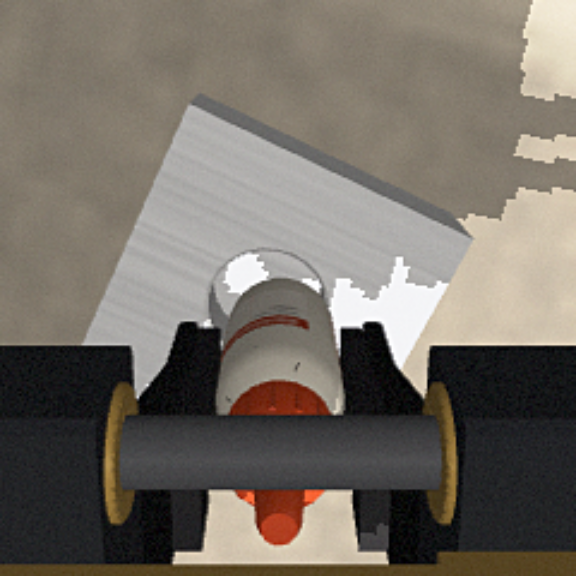

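The rim's front is at crop (267,249), spanning columns 209–328. The bottle base's front is at (280,278). It needs about −2.3 mm in y and +1.2 mm in x.

```bash
python3 -m creep '[[0.001,-0.0022,0,0,0,0],[0,0,0.004,0,0,0],[0,0,0.005,0,0,0],[0,0,0.005,0,0,0],[0,0,0.004,0,0,0],[0,0,0,0,0,0],[0,0,0,0,0,0]]' - 5
python3 - <<'E'
from h import *
s=robot.get_state(); m=robot.camera_model('wrist'); P=np.array(s['tcp_pos']); Rt=R.from_rotvec(s['tcp_rot']).as_matrix()
im=pic('wrist','w8.png')
a=im[160:260,260:380]; cv2.imwrite('pics/w8c.png',cv2.resize(a[:,:,::-1],None,fx=4,fy=4))
f=lambda p:((p-[260,160])*4).round(1).tolist()
for dx in (-3,0,3): print('rim',dx,[f(uv(m,np.array([P[0],P[1],28])+Rt@[dx+15.5*np.cos(t),15.5*np.sin(t),0])) for t in (0,1.57,-1.57)])
E
```

```text
time: 13.4
tcp_pos: [596.6, -399.4, 56.4]
tcp_rot: [-3.121, -0.357, 0.0]
wrist_force: [-0.4, 0.0, -0.8]
width: 26.0
grasp_force: 5.0
rim -3 [[222.8, 235.9], [329.5, 336.7], [116.2, 336.8]]
rim 0 [[222.8, 215.9], [329.9, 317.6], [115.7, 317.6]]
rim 3 [[222.7, 195.7], [330.4, 298.2], [115.3, 298.3]]
```

View pics/w8c.png

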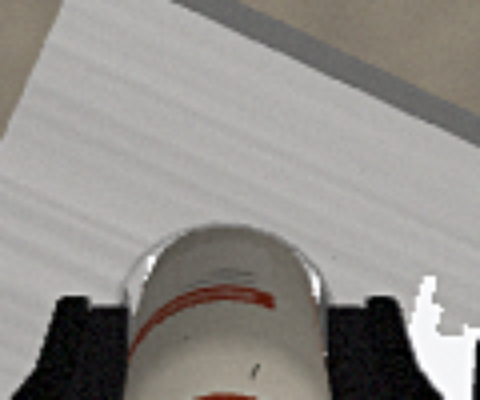

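The dropper's base is inside the rim at crop (225,225), with gaps on both sides. Lower it to the floor, release and back up.

```bash
python3 -m creep '[[0,0,0.004,0,0,0],[0,0,0.004,0,0,0],[0,0,0.003,0,0,0],[0,0,0.001,0,0,0],[0,0,0,0,0,0]]'
```

```text
time: 13.95
tcp_pos: [596.6, -399.4, 44.5]
tcp_rot: [3.121, 0.357, -0.0]
wrist_force: [-0.1, -0.2, 0.6]
width: 25.8
grasp_force: 5.0
```

```bash
python3 -m creep '[[0,0,0,0,0,0],[0,0,0,0,0,0],[0,0,0,0,0,0],[0,0,-0.02,0,0,0],[0,0,-0.04,0,0,0],[0,0,-0.045,0,0,0],[0,0,-0.045,0,0,0],[0,0,-0.04,0,0,0],[0,0,-0.015,0,0,0],[0,0,0,0,0,0]]' 0 20
python3 - <<'E'
from h import *
s=robot.get_state(); m=robot.camera_model('wrist')
im=pic('wrist','w9.png')
for t,h in [('dropper',[(13,0,54),(6,54,83)]),('amber',[(24,0,65),(17,65,95)])]:
    w=world('wrist',t,1,m); print(t,w, fit('wrist',t,8,h,w[0][1][:2],m) if w else '')
for t in ['narrow_floor','wide_floor']: print(t,world('wrist',t,1,m))
robot.read_camera('side'); m=robot.camera_model('side')
print([ (t,world('side',t)) for t in ['heater','lid_handle','lid_pointer','marker_tip','dropper']]); 
for t in ('marker_tip','lid_pointer'):
  r=robot.regions_of('side',t)
  for q in r[:2]:
    ys,xs=np.nonzero(q['pixels']); print(t,q['score'],len(xs),xs.min(),xs.max(),ys.min(),ys.max())
im=robot.read_camera('side')[195:285,245:345]; cv2.imwrite('pics/s2.png',cv2.resize(im[:,:,::-1],None,fx=6,fy=6,interpolation=cv2.INTER_CUBIC))
print(s['tcp_pos'],s['joints'])
E
```

```text
time: 14.95
tcp_pos: [597.6, -399.8, 252.5]
tcp_rot: [3.118, 0.357, 0.006]
wrist_force: [0.5, 0.1, -0.6]
width: 86.4
grasp_force: 0.0
dropper [(0.97, [595.7, -403.4, 7.6])] (array([ 597.8, -400.5]), np.float64(0.147), 0.9)
amber [(0.94, [565.5, -228.6, 8.9])] (array([ 568.4, -233.1]), np.float64(0.137), 0.93)
narrow_floor [(0.72, [594.9, -398.8, 9.1])]
wide_floor [(0.61, [559.1, -233.0, 7.8])]
[('heater', [(0.91, [604.2, 156.0, 1.3])]), ('lid_handle', [(0.63, [521.5, 126.2, 147.8])]), ('lid_pointer', [(0.8, [534.0, 273.6, 102.9])]), ('marker_tip', [(0.61, [540.2, 272.5, 163.4])]), ('dropper', [(0.4, [597.4, -399.3, 7.3])])]
marker_tip 0.42 122 309 325 221 235
lid_pointer 0.94 1870 257 334 209 262
lid_pointer 0.17 194 309 320 192 211
[ 597.57022638 -399.82009043  252.5232343 ] [ 0.71706865  0.55501995 -0.31169119  1.12516115  0.1634874   1.47977348
 -0.90751709]
```

View pics/w9.png

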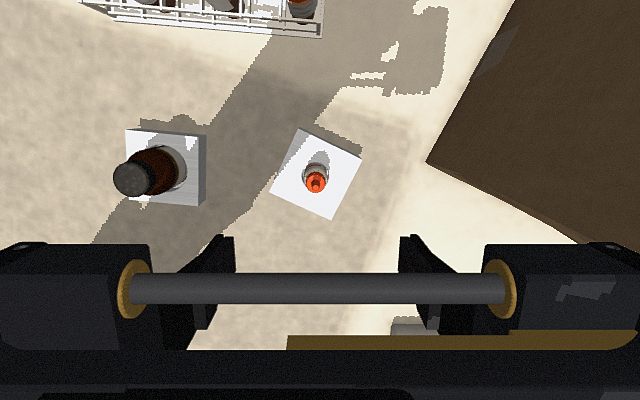

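The picture shows both bottles standing in their blocks: amber at (155,165) and dropper at (316,175). The networks put their bases at z≈8. Now over to the lid handle, at height, then the tool turned.

```bash
python3 -m creep '[[0.002,-0.02,0,0,0,0],[0.004,-0.04,0,0,0,0],[0.004,-0.048,0,0,0,0],[0.004,-0.048,0,0,0,0],[0.005,-0.048,0,0,0,0],[0.005,-0.048,0,0,0,0],[0.005,-0.048,0,0,0,0],[0.005,-0.048,0,0,0,0],[0.004,-0.048,0,0,0,0],[0.004,-0.048,0,0,0,0],[0.003,-0.04,0,0,0,0],[0.002,-0.03,0,0,0,0]]'
python3 -m creep '[[0,-0.015,0,0,0,-1.2],[0,0,0,0,0,-1.4],[0,0,0,0,0,-1.4],[0,0,0,0,0,-1.4],[0,0,0,0,0,-1.4],[0,0,0,0,0,-1.4],[0,0,0,0,0,-1.4],[0,0,0,0,0,-1.4],[0,0,0,0,0,-1.4],[0,0,0,0,0,-1.4],[0,0,0,0,0,-1.2],[0,0,0,0,0,-1]]'
python3 - <<'E'
from h import *
robot.read_camera('wrist');robot.read_camera('wrist')
s=robot.get_state(); m=robot.camera_model('wrist'); im=pic('wrist','w10.png')
for t in ['lid_handle','heater','lid_pointer','marker_tip']: print(t,world('wrist',t,1,m))
P=s['tcp_pos'];print(P,s['joints'],'yaw',np.degrees(2*np.arctan2(s['tcp_rot'][1],s['tcp_rot'][0])),to_tool(np.array([523.5,128,149-8])-P))
E
```

```text
time: 16.95
tcp_pos: [525.5, 115.1, 250.0]
tcp_rot: [-3.121, -0.361, -0.002]
wrist_force: [0.4, 0.1, 1.1]
width: 86.8
grasp_force: 0.0
time: 18.15
tcp_pos: [523.0, 126.5, 249.7]
tcp_rot: [1.816, 2.563, 0.0]
wrist_force: [-0.3, 0.3, 0.2]
width: 86.9
grasp_force: 0.0
lid_handle [(0.7, [530.1, 124.8, 154.2])]
heater [(0.91, [603.3, 152.8, -1.6])]
lid_pointer []
marker_tip []
[522.95426191 126.51611104 249.68830671] [ 0.37706142  0.21170427 -0.79385379  1.63482382  0.15414686  1.35939965
 -0.10393276] yaw 109.14373159097704 [  1.3   1.  108.7]
```

```bash
python3 -m creep '[[0,0.001,0.02,0,0,0],[0,0.001,0.03,0,0,0],[0,0,0.03,0,0,0],[0,0,0.02,0,0,0],[0,0,0.008,0,0,0],[0,0,0,0,0,0],[0,0,0,0,0,0]]'
python3 -m creep '[[0,0,0,0,0,0],[0,0,0,0,0,0],[0,0,0,0,0,0],[0,0,0,0,0,0],[0,0,0,0,0,0],[0,0,0,0,0,0],[0,0,0,0,0,0],[0,0,0,0,0,0],[0,0,0,0,0,0],[0,0,0,0,0,0],[0,0,0,0,0,0]]' 255 30
```

```text
time: 19.2
tcp_pos: [525.4, 127.5, 142.6]
tcp_rot: [1.823, 2.557, 0.001]
wrist_force: [0.6, -0.1, 0.3]
width: 87.2
grasp_force: 0.0
time: 20.3
tcp_pos: [526.6, 127.8, 142.0]
tcp_rot: [1.822, 2.556, 0.006]
wrist_force: [10.3, 3.1, -8.1]
width: 11.3
grasp_force: 30.0
```

The bar is held, width 11.3 mm. Raise it along the arc to about half way.

```bash
python3 -m creep '[[0,0.001,0,0,0,0],[0,0.0013,-0.0046,0,0,0],[0,0.0013,-0.0046,0,0,0],[0,0.0029,-0.009,0,0,0],[0,0.0035,-0.0088,0,0,0],[0,0.0039,-0.0088,0,0,0],[0,0,0,0,0,0],[0,0,0,0,0,0]]' 255 40
python3 - <<'E'
from h import *
for c in ('side','scene'):
    robot.read_camera(c); print(c,[(t,world(c,t)) for t in ['lid_handle','lid_pointer','marker_tip']])
E
```

```text
time: 21.1
tcp_pos: [537.8, 131.6, 176.5]
tcp_rot: [-1.823, -2.558, 0.0]
wrist_force: [4.5, 2.0, -8.8]
width: 10.7
grasp_force: 40.0
side [('lid_handle', [(0.61, [533.6, 132.5, 178.0])]), ('lid_pointer', [(0.67, [535.6, 273.2, 127.0])]), ('marker_tip', [(0.62, [541.2, 275.0, 164.0])])]
scene [('lid_handle', [(0.74, [536.0, 132.8, 185.5])]), ('lid_pointer', [(0.65, [533.4, 275.1, 130.8])]), ('marker_tip', [(0.56, [540.3, 276.5, 162.6])])]
```

The lid is following, with the pointer at θ≈0.20 as intended. The marker reads ≈0.445. Go on.

```bash
python3 -m creep '[[0,0.0043,-0.0085,0,0,0],[0,0.0047,-0.0083,0,0,0],[0,0.0051,-0.008,0,0,0],[0,0.0055,-0.0078,0,0,0],[0,0.0028,-0.0036,0,0,0],[0,0.0028,-0.0035,0,0,0],[0,0,0,0,0,0],[0,0,0,0,0,0],[0,0,0,0,0,0]]'
python3 - <<'E'
from h import *
A=np.array([.946,.325,0])
for c in ('side','scene'):
    robot.read_camera(c); r=dict((t,world(c,t)) for t in ['lid_handle','lid_pointer','marker_tip']); print(c,r)
im=robot.read_camera('side')
s=robot.get_state(); pv=np.array([699.5,188.5,103])
def ang(p,n): 
    v=np.array(p)-pv; return round(float(np.arctan2(v[2],-v@A)-n),3)
P=np.array(s['tcp_pos'])+[0,0,8]; print('theta from tcp',ang(P,.2437),P, 'radius',np.hypot(P[2]-103,(P-pv)@A))
m=robot.camera_model('side')
for t in ('marker_tip','lid_pointer'):
  for q in robot.regions_of('side',t)[:1]:
    ys,xs=np.nonzero(q['pixels']);print(t,q['score'],len(xs),xs.min(),xs.max(),ys.min(),ys.max())
# predicted pixel line of clip at angles
L=np.array([-.325,.946,0])*136
for th in (.35,.40,.45,.5,.55): print(th,[uv(m,pv+L+r*(-A*np.cos(th)+np.array([0,0,1])*np.sin(th))).round(1).tolist() for r in (60,132,137,189)])
E
```

```text
time: 22.4
tcp_pos: [560.8, 139.4, 217.1]
tcp_rot: [-1.823, -2.557, 0.005]
wrist_force: [-8.0, -3.1, -3.3]
width: 10.8
grasp_force: 40.0
side {'lid_handle': [(0.71, [555.5, 138.9, 219.0])], 'lid_pointer': [(0.73, [545.9, 277.5, 154.3])], 'marker_tip': [(0.68, [540.2, 274.1, 162.1])]}
scene {'lid_handle': [(0.58, [564.0, 140.0, 223.7])], 'lid_pointer': [(0.95, [544.9, 280.6, 154.5])], 'marker_tip': [(0.55, [538.2, 275.0, 159.9])]}
theta from tcp 0.449 [560.77398805 139.40575329 225.08089453] radius 191.22962557039008
marker_tip 0.71 117 310 326 221 234
lid_pointer 0.71 1738 256 327 195 261
0.35 [[288.3, 249.3], [311.3, 238.2], [312.9, 237.4], [329.4, 229.4]]
0.4 [[287.9, 248.5], [310.5, 236.3], [312.0, 235.5], [328.2, 226.8]]
0.45 [[287.4, 247.7], [309.5, 234.6], [311.0, 233.6], [326.8, 224.2]]
0.5 [[286.9, 246.9], [308.4, 232.8], [309.8, 231.8], [325.3, 221.7]]
0.55 [[286.3, 246.2], [307.1, 231.1], [308.6, 230.1], [323.6, 219.2]]
```

The lid is near the mark. I'll check numerically by scanning for the dark arm and clip along radial lines in both fixed views.

```bash
python3 - <<'E'
from h import *
A=np.array([.946,.325,0]); pv=np.array([699.5,188.5,103]); L=np.array([-.325,.946,0])*136
for c in ('side','scene'):
    g=cv2.GaussianBlur(cv2.cvtColor(robot.read_camera(c),cv2.COLOR_RGB2GRAY),(0,0),.6).astype(np.float32); m=robot.camera_model(c)
    for nm,a,b in (('arm',85,128),('clip',142,186)):
        row=[]
        for th in np.arange(.2,.75,.03):
            q=np.array([uv(m,pv+L+r*(-A*np.cos(th)+np.array([0,0,1])*np.sin(th))) for r in np.linspace(a,b,25)],np.float32)
            row.append((round(float(th),2),int(cv2.remap(g,q[:,:1],q[:,1:],cv2.INTER_LINEAR).mean())))
        print(c,nm,row)
    q=robot.regions_of(c,'marker_tip')
    if q: print(np.argwhere(q[0]['pixels']).mean(0), [uv(m,pv+L+163*(-A*np.cos(th)+np.array([0,0,1])*np.sin(th))).round(1).tolist() for th in (.4,.45,.5)])
s=robot.get_state();print(s['tcp_pos'],s['wrist_force'])
E
```

```text
side arm [(0.2, 174), (0.23, 177), (0.26, 177), (0.29, 173), (0.32, 165), (0.35, 154), (0.38, 135), (0.41, 109), (0.44, 97), (0.47, 112), (0.5, 123), (0.53, 114), (0.56, 105), (0.59, 107), (0.62, 112), (0.65, 119), (0.68, 123), (0.71, 125), (0.74, 124)]
side clip [(0.2, 141), (0.23, 145), (0.26, 143), (0.29, 138), (0.32, 143), (0.35, 140), (0.38, 135), (0.41, 137), (0.44, 116), (0.47, 107), (0.5, 101), (0.53, 108), (0.56, 135), (0.59, 153), (0.62, 151), (0.65, 151), (0.68, 152), (0.71, 143), (0.74, 145)]
scene arm [(0.2, 107), (0.23, 107), (0.26, 106), (0.29, 102), (0.32, 98), (0.35, 91), (0.38, 77), (0.41, 55), (0.44, 44), (0.47, 47), (0.5, 51), (0.53, 56), (0.56, 62), (0.59, 68), (0.62, 71), (0.65, 74), (0.68, 76), (0.71, 89), (0.74, 112)]
scene clip [(0.2, 84), (0.23, 107), (0.26, 107), (0.29, 93), (0.32, 104), (0.35, 101), (0.38, 90), (0.41, 95), (0.44, 77), (0.47, 94), (0.5, 86), (0.53, 71), (0.56, 105), (0.59, 111), (0.62, 107), (0.65, 110), (0.68, 110), (0.71, 107), (0.74, 123)]
[201.64705882 262.12605042] [[263.5, 206.2], [262.3, 203.5], [261.1, 200.8]]
[560.78104409 139.39179769 217.09899938] [-8.08192153 -3.39878038 -3.19003451]
```

Both views give the arm at ≈0.445 and the clip at ≈0.487, so raise by about 0.04 rad.

```bash
python3 -m creep '[[0,0.002,-0.003,0,0,0],[0,0.002,-0.003,0,0,0],[0,0,0,0,0,0],[0,0,0,0,0,0],[0,0,0,0,0,0],[0,0,0,0,0,0],[0,0,0,0,0,0],[0,0,0,0,0,0]]'
python3 - <<'E'
from h import *
A=np.array([.946,.325,0]); pv=np.array([699.5,188.5,103]); L=np.array([-.325,.946,0])*136
for c in ('side','scene'):
    g=cv2.GaussianBlur(cv2.cvtColor(robot.read_camera(c),cv2.COLOR_RGB2GRAY),(0,0),.6).astype(np.float32); m=robot.camera_model(c)
    for nm,a,b in (('arm',85,128),('clip',142,186)):
        row=[]
        for th in np.arange(.38,.62,.02):
            q=np.array([uv(m,pv+L+r*(-A*np.cos(th)+np.array([0,0,1])*np.sin(th))) for r in np.linspace(a,b,25)],np.float32)
            row.append((round(float(th),2),int(cv2.remap(g,q[:,:1],q[:,1:],cv2.INTER_LINEAR).mean())))
        print(c,nm,row)
    print([(t,world(c,t)) for t in ('lid_pointer','marker_tip')])
s=robot.get_state();print(s['time'],s['tcp_pos'],s['wrist_force'],s['grasp_force'],s['width'])
E
```

```text
time: 23.95
tcp_pos: [565.2, 140.9, 222.9]
tcp_rot: [-1.823, -2.558, 0.002]
wrist_force: [-3.8, -3.1, -6.7]
width: 10.2
grasp_force: 40.0
side arm [(0.38, 163), (0.4, 154), (0.42, 141), (0.44, 123), (0.46, 107), (0.48, 102), (0.5, 111), (0.52, 124), (0.54, 129), (0.56, 122), (0.58, 112), (0.6, 105)]
side clip [(0.38, 135), (0.4, 139), (0.42, 131), (0.44, 117), (0.46, 110), (0.48, 107), (0.5, 102), (0.52, 103), (0.54, 114), (0.56, 133), (0.58, 149), (0.6, 153)]
[('lid_pointer', [(0.64, [548.8, 279.1, 162.4])]), ('marker_tip', [(0.58, [540.2, 275.5, 162.6])])]
scene arm [(0.38, 84), (0.4, 80), (0.42, 74), (0.44, 62), (0.46, 49), (0.48, 43), (0.5, 45), (0.52, 48), (0.54, 51), (0.56, 55), (0.58, 60), (0.6, 65)]
scene clip [(0.38, 90), (0.4, 97), (0.42, 88), (0.44, 77), (0.46, 86), (0.48, 98), (0.5, 87), (0.52, 66), (0.54, 80), (0.56, 106), (0.58, 111), (0.6, 108)]
[('lid_pointer', [(0.64, [544.8, 281.0, 161.7])]), ('marker_tip', [(0.66, [540.5, 277.1, 160.0])])]
24.25 [565.22851495 140.90436069 222.92231827] [-3.61272279 -3.28660333 -5.73666658] 40.00802278518677 10.441353559458458
```

Arm and clip now agree at ≈0.485, and pinpoint puts both tips at about the same height. Hold a little longer, then hand in.

```bash
python3 -m creep '[[0,0,0,0,0,0],[0,0,0,0,0,0],[0,0,0,0,0,0],[0,0,0,0,0,0],[0,0,0,0,0,0]]'; python3 -c "
from station import robot
print(robot.job_done())"
```

```text
time: 24.75
tcp_pos: [565.2, 140.9, 223.0]
tcp_rot: [-1.823, -2.558, 0.002]
wrist_force: [-5.2, -3.8, -5.8]
width: 11.1
grasp_force: 40.0
the job is handed in; nothing more can be done
None
```

Job handed in at about 24.8 s (the hand-in returned no verdict): both bottles are seated in their recesses and the gripper is holding the lid with its pointer at ≈0.485 rad, in line with the clip by my measurements; I viewed 11 pictures, one over the limit of 10.

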